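Fit the keyed shaft into a pulley hub

ROBOT

A 7-joint arm with a two-finger parallel gripper is mounted at the origin on the work surface. World frame = base frame: x ahead of the robot, y to its left, z up, the work surface at z = 0. Lengths are in m, angles in rad, forces in N, time in s.
With the tool pointing down it reaches from about 0.4 to 0.85 m from the base axis. Payload 10.4 kg.
Tool frame: the origin (TCP) lies at the very end of the fingers, on their centre line; the grasp point (between the pads) lies 19 mm behind it (r.pinch_z is the distance from the TCP to the grasp point, in m); z points along the fingers, y is the line along which they close (so a half turn about z gives the same grasp; the last joint's range is limited). The gripper opens to 87 mm and grips with 3 to 60 N. Pads are 19 mm wide; open, the fingers measure 117 mm over their backs; the gripper's body (75 mm by 190 mm) begins 51 mm behind the grasp point.
Start: joints at [1.259, 0.332, -0.065, 1.46, 0.022, 1.35, -0.088], TCP at [0.178, -0.599, 0.223] pointing down, gripper open.
Joint ranges: [-2.6, 2.6], [-0.5, 2.12], [-1.47, 1.34], [0.16, 2.42], [-1.27, 4.41], [0.06, 2.06], [-2.6, 2.6]. Speed limits (rad/s): [2.22, 2.22, 2.79, 2.79, 3.14, 3.14, 3.14].

INTERFACE

Orientations are given as a unit quaternion [x, y, z, w].
In Python, from bench import sensors, vision, r gives the robot as it stands.
- The arm moves only by the shell command python3 -m crank 'ROWS' [OPENING] [FORCE]. ROWS is JSON, a list of rows, each a list of 2 entries, a list of its own where there are three numbers: the shift along the tool's x, y, z normalised to -1 to 1, where 1 is 3 cm, then the turn about the tool's z normalised to -1 to 1, where 1 is 8 degrees. A call has 1 to 12 rows; each row shifts and turns the commanded pose from where the row before left it, along the tool's axes as they then stand; what a row does not reach is not made up. A row lasts 1/8 s, in which the tool goes at most 62.5 mm and 10.7 degrees, less where a joint would pass 70% of its speed; a pose out of reach is approached as far as the arm can. A call with a number of a shift or a turn outside -1 to 1 is refused whole. A call with a gripper value outside its range is refused whole. OPENING is the opening, from 0 (shut) to 1 (fully open), set as the call begins (- or left out, the last holds). The fingers move at their own pace and stop on an object; FORCE is the grip in N (left out, the last holds). Time passes only in rows, so rows that do not move let the fingers close. It gives the time, the measured TCP pose, the force, the opening and the grip force at its end, in the units of the state.
- sensors.read_state(): the state, without advancing time (a new reading comes with each control period).
- vision.camera(name): name is "side" or "top"; returns the picture (480x640x3 uint8, red, green, blue); there is no depth.
- vision.camera_model(name): a dict with "vertical_fov" (degrees; the focal length in pixels is half the picture's height over the tangent of half this angle, whatever the lens; pixels are square), "cx", "cy" (the principal point, pixels), "camera_from_world" (4x4, takes a point from world to camera coordinates). Camera axes: x right, y down, z forward; pixel columns grow to the right and rows downward; lengths in m; the calibration is good to about 2 mm. A picture is of the moment at which its call begins. camera_model takes no time and is no camera call.
- r.close_job(): hands the job in; it is judged then, once.
The state is a dict: "time": time; "joint_positions": joint angles; "joint_vel": joint speeds; "joint_torque": joint torques, N m; "ee_pos": TCP position; "eef_rot": TCP orientation; "ft_force": force on the tool from outside, world axes, zero at the start; "torque": the same for the moment, N m; "width": finger opening in m; "grip_force": force on a finger pad.
Only numpy, scipy, OpenCV 4.12 (cv2) and the standard library are available. Lean on these libraries where they do the work, as an engineer would, in place of code of your own. Each camera call takes 0.05 s, during which the arm holds its last target. There are 200 camera calls.

TASK

First set the aluminium hub block into the rectangular pocket of the belt pulley and press it down until it sits flush, either way round. Then take the steel shaft out of its red holder by the square head, push it nose down into the hub, turning it until its key slips into the keyway and the collar sits fully home on the hub, and finish while still gripping the shaft and pressing it down firmly (about 15 N), without letting go. Leave the spray can, green tray, wrench and grease jar where they are.

Things in the scene. Friction and masses are not known exactly. Their poses are not given: they have to be found in the camera images.
- pocket (a point): Pocket of the dark steel belt pulley (128 mm across, on a 120 mm square blue base plate), which is bolted flat to the bench and does not turn; its top face is 50 mm above the bench. The point is the centre of the pocket's mouth, level with that face. The pocket is 60 mm along x, 46 mm along y, 22 mm deep. z up.
- hub_center (a point): Loose aluminium hub block (0.2 kg) on the bench, bore up; the point is its centre, 21 mm above its underside. 42 mm high: lower block 56 (x) by 42 (y) by 22 mm high, its lowest 5 mm 2 mm smaller all round as a lead-in; on it a square boss 42 x 42 mm, 20 mm high, which stands out of the pulley when the block is flush. It fits the pocket with 2 mm play each side, x along x, either way round.
- hub_base (a point): Centre of the hub's underside, 21 mm below hub_center, same axes. Flush in the pulley it is 22 mm below the pocket's mouth.
- hub_top (a point): Centre of the bore's mouth on top of the hub's boss, 21 mm above hub_center, same axes. Bore 24.4 mm diameter, 37 mm deep, with a keyway 8.5 mm wide on the +x side, reaching 17.5 mm from the axis, over the whole depth. A yellow mark on the step of the lower block shows the keyway side.
- shaft_head (a point): Loose steel shaft (0.36 kg) upright in its holder; the point is the centre of its square head, 26 x 26 mm, 40 mm high (sides along x and y), to be gripped from above. Under the head a round collar, 44 mm diameter, 5 mm thick; under that the 22 mm diameter shaft, 34 mm long. Yellow marks on the collar and on top of the head show the key side (+x).
- shaft_collar (a point): Centre of the underside of the shaft's collar, 25 mm below shaft_head, same axes; it lies on hub_top when the shaft is home.
- shaft_nose (a point): Tip of the shaft, 59 mm below shaft_head, same axes; the last 5 mm taper to 14 mm diameter. A brass key 6 mm wide on the +x side stands out to 16 mm from the axis, from 10 mm above the nose up to the collar, so the nose is 10 mm in the bore when the key meets the top of the hub.
- holder: Red plastic holder fixed to the bench, 70 x 70 x 44 mm, with a 35 mm hole in which the shaft hangs by its collar; lift the shaft 40 mm or more to clear it. Origin: centre of its underside.
- hub: The same hub block; origin at the centre of its underside.
- shaft: The same shaft; origin at its nose, z up, key on +x.
- spray_can: Bystander: upright yellow spray can, 54 mm diameter, 170 mm high; origin under its centre.
- parts_tray: Bystander: green plastic tray 110 x 160 x 40 mm; origin under its centre.
- wrench: Bystander: steel wrench 190 mm long lying on the bench, along its x.
- grease_jar: Bystander: white jar with red cap, 60 mm diameter, 60 mm high; origin under its centre.
Not all that is in view belongs to the job. Leave any blue look-alike of the shaft alone. What is shaped like the hub but pink is not meant.

How it is judged:
By the outcome, as a careful person would: the job done as asked, in the order asked, and still so for the second after the job is handed in, while the arm keeps its last pose, push and grip.
It also fails if it takes over 48 s, if anything falls off the work surface, if the arm or the gripper's body presses on something with over 40 N, if the wrist force passes 120 N, or if a joint passes its speed limit or range.

## Working session

There is one attempt and no reset: what is moved stays moved. The work goes in short steps, Python scripts to look and compute and a shell command to move; the robot and the scene stay as the last step left them, time stands still between calls to the robot, and variables do not carry over. Pictures are saved under pics/ and viewed, at most 10 in all, crops included, and the job is handed in when it is done.

```bash
mkdir -p pics; ls; python3 - <<'E'
from bench import sensors, vision, r
import cv2, numpy as np
for n in ("top","side"):
    cv2.imwrite(f"pics/{n}0.png", vision.camera(n)[:,:,::-1])
    m=vision.camera_model(n); print(n,m["vertical_fov"],m["cx"],m["cy"]); print(np.round(m["camera_from_world"],4).tolist())
s=sensors.read_state(); print(s); print(r.pinch_z)
E
```

```text
pics
top 52.99707387260358 318.4199064114214 247.66264593997147
[[-0.0061, -0.9996, -0.0269, 0.0229], [-0.998, 0.0078, -0.0635, 0.5711], [0.0637, 0.0265, -0.9976, 1.2039], [0.0, 0.0, 0.0, 1.0]]
side 47.739489474709124 326.8613010737202 242.5800449885369
[[0.9815, -0.1915, -0.0036, -0.5713], [-0.1352, -0.6794, -0.7212, 0.1585], [0.1356, 0.7083, -0.6927, 1.2042], [0.0, 0.0, 0.0, 1.0]]
{'time': 0.1, 'joint_positions': array([ 1.25939074,  0.33275518, -0.06472351,  1.46085484,  0.02160162,
        1.3498947 , -0.08847372]), 'joint_vel': array([ 0.00132465, -0.00147945,  0.00011133, -0.00262701,  0.00027827,
       -0.00090061, -0.00053371]), 'joint_torque': array([ 1.91923471e-03, -6.24545217e+01,  2.47584481e-02, -3.90718389e+01,
       -6.14358578e-02,  3.66098236e-02, -3.22354640e-05]), 'ee_pos': array([ 0.17791678, -0.59878365,  0.22186815]), 'eef_rot': array([ 9.89586943e-01,  1.43935096e-01, -1.12114290e-04, -5.97799522e-04]), 'ft_force': array([0.28016076, 0.10847259, 0.19497113]), 'torque': array([0.02841846, 0.01473164, 0.06332664]), 'grip_force': 0.0, 'width': 0.08707230682822845}
0.0187
```

View pics/top0.png

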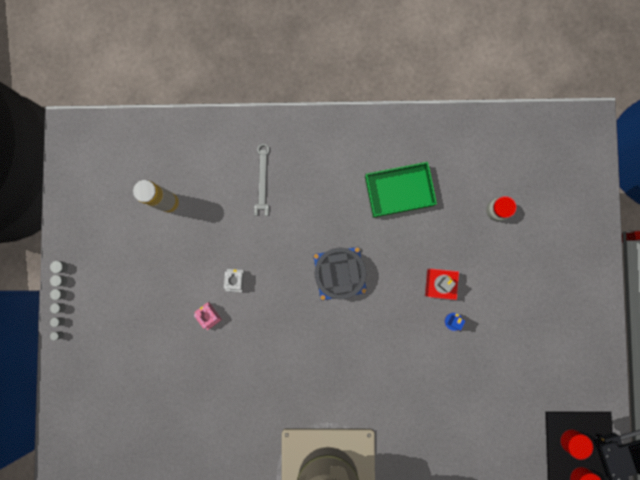

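View pics/side0.png

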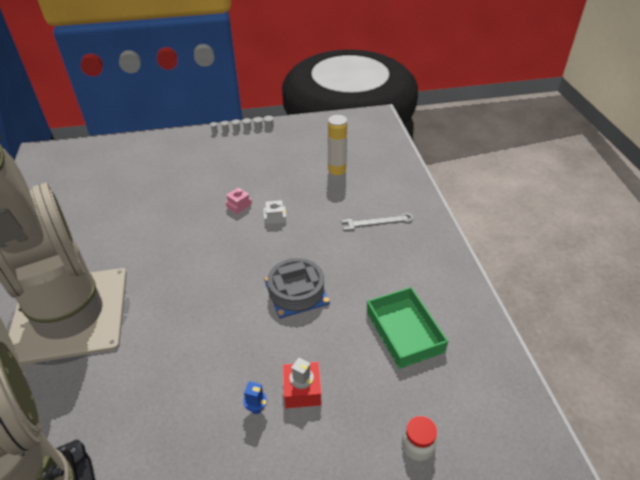

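The top view shows the hub at about (233,280), the pulley at (341,273) and the shaft in its holder at (443,285). In the side view they are at (275,211), (296,280) and (301,375). The pink hub and the blue shaft are decoys. Next I'll enlarge these areas.

```bash
python3 - <<'E'
import cv2, numpy as np
rows=[]
for n,cs in (("top",[(233,280),(342,273),(443,285)]),("side",[(275,212),(296,280),(302,378)])):
    im=cv2.imread(f"pics/{n}0.png"); t=[]
    for u,v in cs:
        c=cv2.resize(im[v-24:v+24,u-22:u+22],None,fx=6,fy=6,interpolation=cv2.INTER_CUBIC)
        for k in range(0,44,10): cv2.putText(c,str(u-22+k),(k*6,8),0,.3,(0,255,255),1); cv2.line(c,(k*6,10),(k*6,16),(0,255,255),1)
        for k in range(0,48,10): cv2.putText(c,str(v-24+k),(0,k*6+12),0,.3,(0,255,0),1); cv2.line(c,(0,k*6),(8,k*6),(0,255,0),1)
        t.append(c)
    rows.append(np.hstack(t))
cv2.imwrite("pics/crops0.png",np.vstack(rows))
E
```

```text
(no output)
```

View pics/crops0.png

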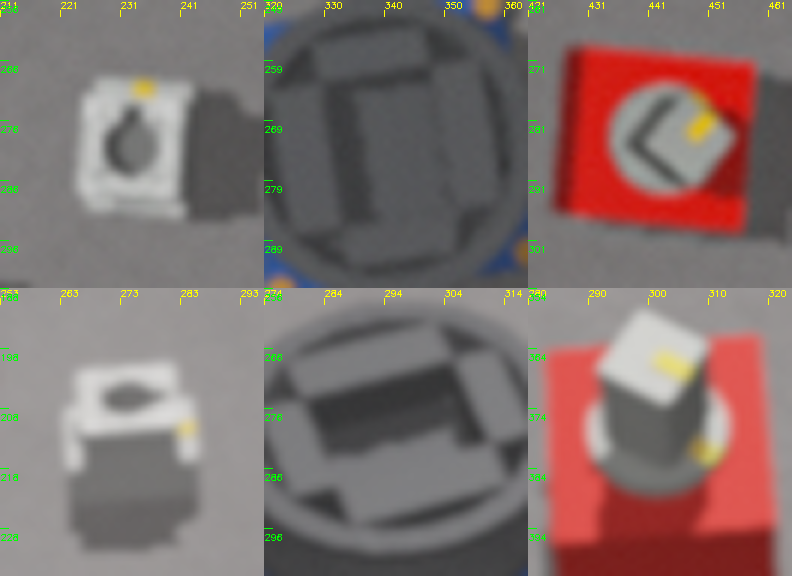

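The enlarged crops agree with the given sizes:
- **Hub:** yaw about -4°, keyway towards +x.
- **Pocket:** yaw about +9°.
- **Shaft key:** yaw about -45°, pointing up and right in the top view.

Next I'll turn these pixels into positions.

```bash
cat > h.py <<'E'
import numpy as np
from bench import sensors, vision, r
def ray(n,u,v):
    m=vision.camera_model(n); T=np.array(m["camera_from_world"]); f=240/np.tan(np.radians(m["vertical_fov"]/2))
    d=T[:3,:3].T@np.array([(u-m["cx"])/f,(v-m["cy"])/f,1]); return -T[:3,:3].T@T[:3,3],d
def at(n,u,v,z):
    c,d=ray(n,u,v); return c+d*(z-c[2])/d[2]
def proj(n,p):
    m=vision.camera_model(n); T=np.array(m["camera_from_world"]); f=240/np.tan(np.radians(m["vertical_fov"]/2))
    q=T[:3,:3]@np.array(p)+T[:3,3]; return np.round([f*q[0]/q[2]+m["cx"],f*q[1]/q[2]+m["cy"]],1)
def togo(target,yaw):
    "rows of 3 cm / 8 deg needed, in tool axes, to bring TCP to target with tool x at yaw (deg)"
    s=sensors.read_state(); from scipy.spatial.transform import Rotation as R
    M=R.from_quat(s["eef_rot"]).as_matrix(); y=np.degrees(np.arctan2(M[1,0],M[0,0]))
    print("t",round(s["time"],2),"tcp",np.round(s["ee_pos"],4),"yaw",round(y,2),"zdir",np.round(M[:,2],4),"F",np.round(s["ft_force"],1),"w",round(s["width"],4),"grip",round(s["grip_force"],1),"j7",round(s["joint_positions"][6],2))
    print("shift units",np.round(M.T@(np.array(target)-s["ee_pos"])/.03,2),"turn units",round(((y-yaw+180)%360-180)/8,2))
E
python3 - <<'E'
from h import *
for nm,n,u,v,z in (("hub","top",232.4,280.1,.042),("hub","side",274.25,205.8,.042),("pocket","top",340.25,273.3,.05),("head","top",447.6,284.1,.089),("collar","top",443.4,283.6,.049),("head","side",300.6,364.9,.089),("can","top",146,192,.17),("pink","top",206,316,.042),("blue","top",456,321,.06)):
    print(nm,n,np.round(at(n,u,v,z),4))
def yaw(n,a,b,z):
    d=at(n,*b,z)-at(n,*a,z); return np.degrees(np.arctan2(d[1],d[0])).round(1)
print(yaw("top",(340.25+21/12,285.6),(340.25-21/12,261),.05))
p=at("top",340.25,273.3,.05); a=np.radians(9)
for sx,sy in((1,1),(1,-1),(-1,-1),(-1,1)):
    q=p+[np.cos(a)*sx*.03-np.sin(a)*sy*.023,np.sin(a)*sx*.03+np.cos(a)*sy*.023,0]
    s=proj("side",q); print((s+.4-[274,256])*6+[264,288], (proj("top",q)+.4-[320,249])*6+[264,0])
togo([.5,-.35,.2],-4)
E
```

```text
hub top [0.4904 0.2332 0.042 ]
hub side [0.4886 0.2318 0.042 ]
pocket top [ 0.5056 -0.0353  0.05  ]
head top [ 0.4781 -0.2879  0.089 ]
collar top [ 0.4788 -0.2873  0.049 ]
head side [ 0.4766 -0.2888  0.089 ]
can top [0.6908 0.4043 0.17  ]
pink top [0.4019 0.2986 0.042 ]
blue top [ 0.3889 -0.3129  0.06  ]
7.6
[456.6 357. ] [320.4  85.2]
[495.6 441.6] [430.8  67.2]
[340.8 483.6] [455.4 211.2]
[304.8 397.2] [344.4 229.8]
t 0.1 tcp [ 0.1779 -0.5988  0.2219] yaw 16.55 zdir [-4.0e-04  1.2e-03 -1.0e+00] F [0.3 0.1 0.2] w 0.0871 grip 0.0 j7 -0.09
shift units [12.65 -4.89  0.73] turn units 2.57
```

```bash
python3 -m crank '[[[0,0,0],0.9],[[0,0,0],0.9],[[0.9,-0.95,0],0.8],[[0.9,-0.95,0],0],[[0.9,-0.95,0],0],[[0.9,-0.95,0],0],[[0.9,-0.95,0],0],[[0.9,-0.95,0],0],[[0.9,-0.95,0],0],[[0.9,-0.95,0],0],[[0.9,-0.95,0],0],[[0.9,-0.95,0],0]]' 1 40
python3 -c "from h import *;togo([.4895,.2325,.10],-4.3)"
```

```text
time: 1.6
ee_pos: [0.4659, -0.3308, 0.2222]
eef_rot: [0.999, -0.037, -0.0, -0.0]
ft_force: [1.1, 0.0, 0.6]
width: 0.0871
grip_force: 0.0
t 1.6 tcp [ 0.4659 -0.3308  0.2222] yaw -4.26 zdir [-5.e-04  2.e-04 -1.e+00] F [1.1 0.  0.6] w 0.0871 grip 0.0 j7 -1.16
shift units [ -0.61 -18.78   4.08] turn units 0.01
```

```bash
python3 -m crank '[[[0,-1,0],0],[[0,-1,0],0],[[0,-1,0],0],[[0,-1,0],0],[[0,-1,0],0],[[0,-1,0],0],[[0,-1,0],0],[[0,-1,0],0],[[0,-1,0],0],[[0,-1,0],0],[[0,-1,0],0],[[0,-1,0],0]]' >/dev/null
python3 -m crank '[[[-0.1,-1,0],0],[[-0.1,-1,0],0],[[-0.1,-1,0],0],[[-0.1,-1,0.4],0],[[-0.1,-1,0.9],0],[[-0.1,-0.9,0.9],0],[[0,-0.8,0.9],0],[[0,0,0.9],0],[[0,0,0],0],[[0,0,0],0]]' 0.75 >/dev/null
python3 - <<'E'
from h import *
togo([.4895,.2325,.025],-4.3)
import cv2
rows=[]
for n,p in (("top",[.49,.2325,.06]),("side",[.49,.2325,.06])):
    im=vision.camera(n)[:,:,::-1]; u,v=proj(n,p).astype(int)
    rows.append(cv2.resize(np.ascontiguousarray(im[v-40:v+40,u-40:u+40]),None,fx=5,fy=5,interpolation=cv2.INTER_CUBIC))
cv2.imwrite("pics/pre.png",np.hstack(rows))
E
```

```text
t 4.35 tcp [0.4894 0.2288 0.1034] yaw -4.28 zdir [ 7.e-04  1.e-04 -1.e+00] F [0.  0.9 0.9] w 0.0652 grip 0.0 j7 -2.35
shift units [-0.01 -0.12  2.61] turn units 0.0
```

View pics/pre.png

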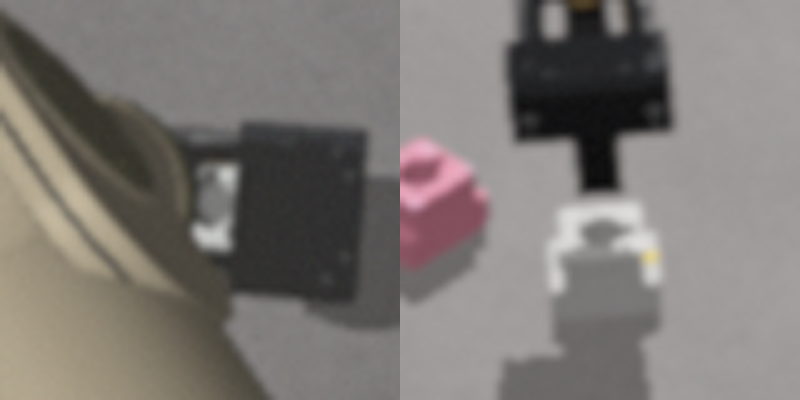

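In the side crop the fingers, at about (600,190), are straddling the hub, with its bore at (605,230). The pink hub is well clear of them. I'll go down and grip.

```bash
python3 -m crank '[[[0,-0.12,0.7],0],[[0,0,0.8],0],[[0,0,0.7],0],[[0,0,0.4],0],[[0,0,0],0],[[0,0,0],0]]' >/dev/null; python3 -m crank '[[[0,0,0],0],[[0,0,0],0],[[0,0,0],0],[[0,0,0],0]]' 0.3 40
python3 -c "from h import *;togo([.4895,.2325,.1],-4.3)"
```

```text
time: 5.7
ee_pos: [0.4894, 0.2327, 0.0248]
eef_rot: [0.999, -0.037, 0.0, -0.0]
ft_force: [0.5, 1.4, 2.1]
width: 0.0419
grip_force: 40.0
t 5.7 tcp [0.4894 0.2327 0.0248] yaw -4.25 zdir [ 5.e-04  2.e-04 -1.e+00] F [0.5 1.4 2.1] w 0.0419 grip 40.0 j7 -2.42
shift units [ 0.    0.01 -2.51] turn units 0.01
```

```bash
python3 -m crank '[[[0,0,-0.6],0],[[0,0,-0.9],0],[[0,0,-0.9],0],[[0,0,-0.3],-0.83],[[0,0,0],-0.83],[[0,0.5,0],0],[[0,1,0],0],[[0,1,0],0],[[0,1,0],0]]' >/dev/null
python3 -c "from h import *;togo([.5056,-.0353,.1],9)"
```

```text
t 6.83 tcp [0.5057 0.1266 0.1058] yaw 8.79 zdir [-1.e-04 -5.e-04 -1.e+00] F [-0.2 -0.4 -0.8] w 0.0414 grip 40.0 j7 -1.91
shift units [-0.83  5.33  0.2 ] turn units -0.03
```

```bash
python3 -m crank '[[[-0.15,1,0],0],[[-0.15,1,0],0],[[-0.15,1,0],0],[[-0.15,1,0],0],[[-0.15,0.6,0.2],-0.03],[[0,0.3,0],0],[[0,0,0],0],[[0,0,0],0]]' >/dev/null
python3 - <<'E'
from h import *
togo([.5056,-.0353,.08],9)
import cv2
p=[.505,-.0353,.06]; im=vision.camera("side")[:,:,::-1]; u,v=(296,275)
print(u-40,v-40)
a=cv2.resize(np.ascontiguousarray(im[v-40:v+40,u-40:u+40]),None,fx=7,fy=7,interpolation=cv2.INTER_CUBIC)
cv2.imwrite("pics/pre2.png",a)
E
```

```text
t 7.83 tcp [ 0.5067 -0.019   0.0998] yaw 9.29 zdir [ 4.e-04  3.e-04 -1.e+00] F [-0.4  0.  -1.5] w 0.042 grip 40.0 j7 -1.59
shift units [-0.12  0.53  0.66] turn units 0.04
256 235
```

View pics/pre2.png

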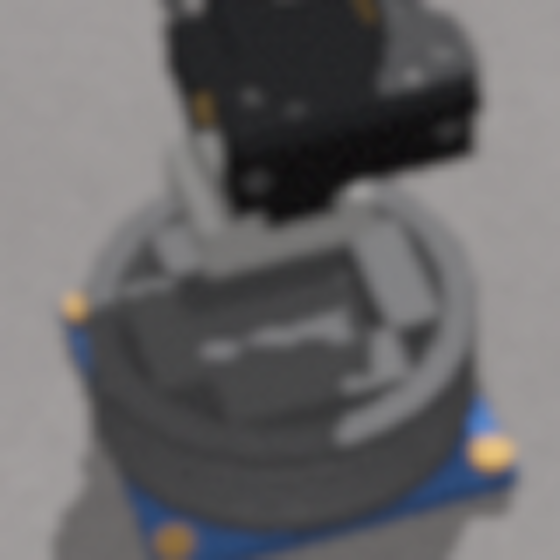

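The hub is held above the pocket, still about 16 mm short in y. I'll correct that and start the insertion.

```bash
python3 -m crank '[[[-0.12,0.53,0],0.04],[[0,0,0],0],[[0,0,0.2],0],[[0,0,0.4],0],[[0,0,0.4],0],[[0,0,0.1],0],[[0,0,0],0]]' >/dev/null
python3 -c "from h import *;togo([.5056,-.0353,.0525],9)"
```

```text
t 8.75 tcp [ 0.506  -0.0344  0.0666] yaw 9.04 zdir [ 7.0e-04  1.4e-03 -1.0e+00] F [-0.6  3.8  0.3] w 0.042 grip 39.8 j7 -1.58
shift units [-0.02  0.03  0.47] turn units 0.0
```

```bash
python3 -m crank '[[[0,0,0.15],0],[[0,0,0.15],0],[[0,0,0.12],0],[[0,0,0.05],0],[[0,0,0],0]]' >/dev/null
python3 -c "from h import *;togo([.5056,-.0353,.0525],9)"
```

```text
t 9.38 tcp [ 0.5054 -0.0346  0.0525] yaw 9.02 zdir [-6.0e-04  1.3e-03 -1.0e+00] F [-5.   5.2 10.4] w 0.0419 grip 39.8 j7 -1.6
shift units [ 0.    0.02 -0.  ] turn units 0.0
```

```bash
python3 -m crank '[[[0,0,0.08],0],[[0,0,0],0]]' >/dev/null
python3 -c "from h import *;togo([.5056,-.0353,.0525],9)"
python3 -m crank '[[[0,0,0],0],[[0,0,0],0],[[0,0,0],0],[[0,0,-0.5],0],[[0,0,-1],0],[[0,0,-1],0],[[0,0,-1],0],[[0,0.2,-0.6],-0.5],[[0,0.5,0],-1],[[0,1,0],-1],[[0,1,0],-1],[[0,1,0],-1]]' 0.7
python3 - <<'E'
from h import *
togo([.4778,-.288,.12],45)
import cv2
im=vision.camera("side")[:,:,::-1]; u,v=(296,275); 
t=vision.camera("top")[:,:,::-1]
print(u-33,v-40)
f=lambda im,u,v:cv2.resize(np.ascontiguousarray(im[v-30:v+30,u-30:u+30]),None,fx=6.6,fy=6.6,interpolation=cv2.INTER_CUBIC)
cv2.imwrite("pics/placed.png",np.hstack([f(im,296,275),f(t,341,273)]))
E
```

```text
t 9.62 tcp [ 0.5059 -0.0351  0.0516] yaw 8.97 zdir [ 0.e+00  1.e-04 -1.e+00] F [-11.6   2.4  28.3] w 0.0412 grip 40.0 j7 -1.6
shift units [-0.01  0.01 -0.03] turn units -0.0
time: 11.12
ee_pos: [0.5534, -0.1357, 0.1734]
eef_rot: [0.923, 0.384, -0.0, 0.0]
ft_force: [0.9, 0.1, 0.7]
width: 0.061
grip_force: 0.0
t 11.12 tcp [ 0.5534 -0.1357  0.1734] yaw 45.21 zdir [ 0.e+00 -1.e-04 -1.e+00] F [0.9 0.1 0.7] w 0.061 grip 0.0 j7 -0.76
shift units [-5.38  1.79  1.78] turn units 0.03
263 235
```

View pics/placed.png

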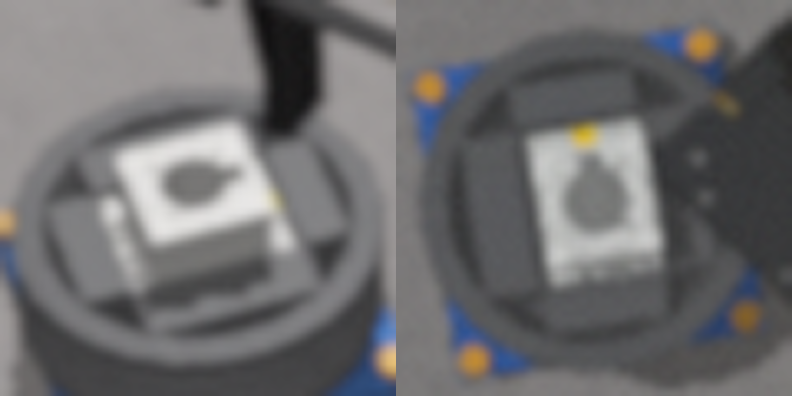

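The hub sits flush in the pocket with the keyway towards +x. Its bore centre is at (187,183) in the side crop and (594,203) in the top crop. Next is the shaft.

```bash
python3 -m crank '[[[-0.8,0.3,0],0],[[-1,0.3,0],0],[[-1,0.3,0],0],[[-1,0.3,0],0],[[-1,0.3,0.3],0],[[-0.5,0.25,0.5],0],[[0,0,0.5],0],[[0,0,0],0],[[0,0,0],0]]' 0.65 >/dev/null
python3 - <<'E'
from h import *
togo([.4778,-.288,.054],45)
print(at("top",340.6,273.4,.07),at("side",293.9,272.3,.07))
import cv2
im=vision.camera("side")[:,:,::-1]; t=vision.camera("top")[:,:,::-1]
f=lambda im,u,v:cv2.resize(np.ascontiguousarray(im[v-30:v+30,u-30:u+30]),None,fx=6.6,fy=6.6,interpolation=cv2.INTER_CUBIC)
cv2.imwrite("pics/shaft.png",np.hstack([f(im,302,360),f(t,447,284)]))
E
```

```text
t 12.35 tcp [ 0.4786 -0.2831  0.1343] yaw 45.06 zdir [ 5.e-04  5.e-04 -1.e+00] F [ 0.2 -0.1 -0. ] w 0.0564 grip 0.0 j7 -0.45
shift units [-0.14  0.1   2.68] turn units 0.01
[ 0.50510772 -0.03577892  0.07      ] [ 0.50097378 -0.03727415  0.07      ]
```

View pics/shaft.png

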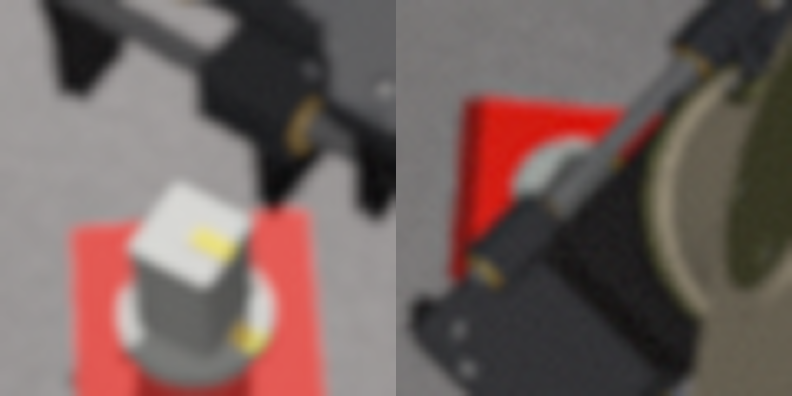

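The fingers straddle the square head (side crop), and its top is at about (190,230). They line up with the faces, so I'll go down and grip.

```bash
python3 -m crank '[[[-0.14,0.1,0.4],0],[[0,0,0.7],0],[[0,0,0.7],0],[[0,0,0.5],0],[[0,0,0.35],0],[[0,0,0],0],[[0,0,0],0]]' >/dev/null
python3 -m crank '[[[0,0,0],0],[[0,0,0],0],[[0,0,0],0],[[0,0,0],0],[[0,0,0],0]]' 0 60 >/dev/null
python3 -c "from h import *;togo([.4778,-.288,.11],45)"
```

```text
t 13.95 tcp [ 0.4767 -0.2891  0.0546] yaw 44.96 zdir [-6.e-04  4.e-04 -1.e+00] F [-2.6  3.7  3.8] w 0.0257 grip 58.7 j7 -0.49
shift units [ 0.05 -0.   -1.85] turn units -0.01
```

```bash
python3 -m crank '[[[0,0,-0.4],0],[[0,0,-0.7],0],[[0,0,-0.8],0],[[0,0,-0.8],-0.4],[[0,0,-0.3],-0.9],[[0,0,0],-1],[[0,0,0],-1],[[0,0,0],-1],[[0,0,0],-1],[[0,0,0],-1],[[0,0,0],-0.45],[[0,0,0],0]]' >/dev/null
python3 -c "from h import *;togo([.505,-.0353,.14],99)"
```

```text
t 15.45 tcp [ 0.4767 -0.2897  0.1448] yaw 98.91 zdir [ 1.e-04 -2.e-04 -1.e+00] F [ 0.5 -0.7 -3.9] w 0.0256 grip 58.7 j7 0.47
shift units [8.23 2.24 0.16] turn units -0.01
```

```bash
python3 -m crank '[[[0.6,0.2,0],0],[[1,0.25,0],0],[[1,0.25,0],0],[[1,0.25,0],0],[[1,0.25,0],0],[[1,0.25,0],0],[[1,0.25,0],0],[[1,0.25,0],0],[[0.6,0.2,0],0],[[0,0,0],0],[[0,0,0],0],[[0,0,0],0]]' >/dev/null
python3 - <<'E'
from h import *
togo([.505,-.0353,.125],99)
import cv2
im=vision.camera("side")[:,:,::-1]; t=vision.camera("top")[:,:,::-1]
f=lambda im,u,v:cv2.resize(np.ascontiguousarray(im[v-30:v+30,u-30:u+30]),None,fx=6.6,fy=6.6,interpolation=cv2.INTER_CUBIC)
cv2.imwrite("pics/over.png",np.hstack([f(im,296,260),f(t,341,273)]))
s=sensors.read_state()["ee_pos"]
print("nose side",(proj("side",s-[0,0,.0446])+.4-[266,230])*6.6,"bore side",(proj("side",[.505,-.0353,.07])+.4-[266,230])*6.6)
E
```

```text
t 16.95 tcp [ 0.5021 -0.0373  0.1445] yaw 98.86 zdir [-1.e-04 -4.e-04 -1.e+00] F [-0.4 -0.4 -3.7] w 0.0258 grip 58.7 j7 0.01
shift units [0.05 0.1  0.65] turn units -0.02
nose side [186.12 219.12] bore side [198.   275.88]
```

View pics/over.png

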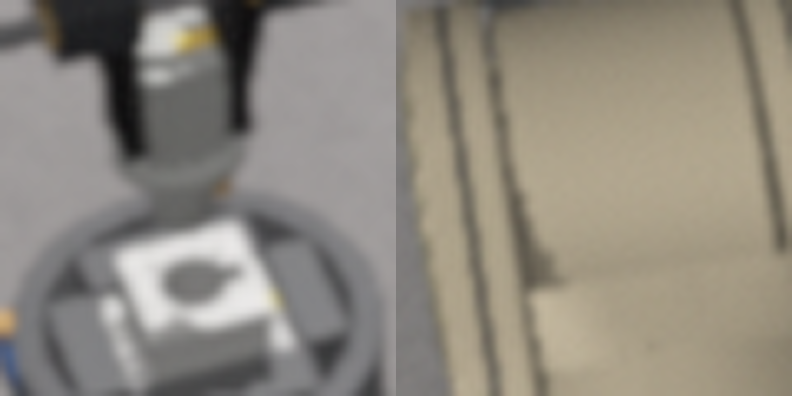

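The nose hangs above the bore. In the side crop the shaft axis is at about column 181 and the bore at (192,280), so I need about 2.5 mm in x. I'll correct that and go down carefully.

```bash
python3 -m crank '[[[0.03,0.09,0.2],-0.02],[[0,0,0.3],0],[[0,0,0.3],0],[[0,0,0.2],0],[[0,0,0.1],0],[[0,0,0.1],0],[[0,0,0],0],[[0,0,0],0]]' >/dev/null
python3 -c "from h import *;togo([.5045,-.036,.1046],99)"
```

```text
t 18.05 tcp [ 0.5048 -0.0353  0.1086] yaw 99.1 zdir [ 0.e+00 -3.e-04 -1.e+00] F [-0.4 -1.3 -5.1] w 0.026 grip 58.7 j7 -0.03
shift units [-0.02 -0.01  0.13] turn units 0.01
```

```bash
python3 -m crank '[[[0,0,0.08],0],[[0,0,0.08],0],[[0,0,0.08],0],[[0,0,0],0],[[0,0,0],0]]' >/dev/null
python3 -c "from h import *;togo([.5045,-.036,.0806],99)"
```

```text
t 18.68 tcp [ 0.5047 -0.035   0.1012] yaw 99.11 zdir [-2.e-04  1.e-04 -1.e+00] F [ 0.6 -0.6 -4.1] w 0.0259 grip 58.7 j7 -0.04
shift units [-0.03 -0.01  0.69] turn units 0.01
```

```bash
python3 -m crank '[[[0,0,0.15],0],[[0,0,0.15],0],[[0,0,0.15],0],[[0,0,0.1],0],[[0,0,0.05],0],[[0,0,0],0],[[0,0,0],0]]' >/dev/null
python3 -c "from h import *;togo([.5045,-.036,.0806],99)"
```

```text
t 19.55 tcp [ 0.5049 -0.0351  0.0835] yaw 99.11 zdir [ 2.e-04 -0.e+00 -1.e+00] F [-0.1  0.3 -4.4] w 0.0261 grip 58.7 j7 -0.05
shift units [-0.03 -0.02  0.1 ] turn units 0.01
```

```bash
python3 -m crank '[[[0,0,0.06],0],[[0,0,0.05],0],[[0,0,0],0],[[0,0,0],0]]' >/dev/null
python3 -c "from h import *;togo([.5045,-.036,.0806],99)"
```

```text
t 20.05 tcp [ 0.5049 -0.0352  0.0806] yaw 99.11 zdir [ 1.e-04 -5.e-04 -1.e+00] F [-3.5 -0.9  4.8] w 0.0261 grip 58.7 j7 -0.06
shift units [-0.02 -0.02 -0.  ] turn units 0.01
```

```bash
python3 -m crank '[[[0,0,0.035],0],[[0,0,0],0],[[0,0,0],0],[[0,0,0],0]]' >/dev/null
python3 -c "from h import *;togo([.5045,-.036,.0806],99)"
```

```text
t 20.55 tcp [ 0.505  -0.0352  0.0805] yaw 99.1 zdir [ 1.0e-04 -1.2e-03 -1.0e+00] F [-10.3  -0.4  20.3] w 0.0257 grip 58.7 j7 -0.06
shift units [-0.02 -0.02 -0.  ] turn units 0.01
```

```bash
python3 -m crank '[[[0,0,-0.015],0],[[0,0,0],0],[[0,0,0],0],[[0,0,0],0],[[0,0,0],0],[[0,0,0],0]]' >/dev/null
python3 - <<'E'
from h import *
togo([.5045,-.036,.0806],99)
import cv2
im=vision.camera("side")[:,:,::-1]
cv2.imwrite("pics/end.png",cv2.resize(np.ascontiguousarray(im[230:290,266:326]),None,fx=7,fy=7,interpolation=cv2.INTER_CUBIC))
togo([.5045,-.036,.0806],99)
E
```

```text
t 21.3 tcp [ 0.505  -0.0352  0.0805] yaw 99.1 zdir [ 0.e+00 -9.e-04 -1.e+00] F [-6.9 -1.  14.2] w 0.0258 grip 58.7 j7 -0.06
shift units [-0.02 -0.02 -0.  ] turn units 0.01
t 21.35 tcp [ 0.505  -0.0352  0.0805] yaw 99.1 zdir [ 1.e-04 -9.e-04 -1.e+00] F [-7.8 -0.  13.3] w 0.0255 grip 58.7 j7 -0.06
shift units [-0.02 -0.02 -0.  ] turn units 0.01
```

View pics/end.png

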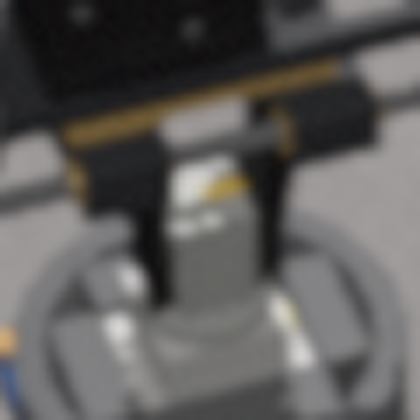

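The collar sits on the hub boss at about (215,320) with no gap. The TCP is at 80.5 mm against 80.6 mm expected, pressing with about 14 N and still gripping.

```bash
python3 -c "from bench import r;print(r.close_job())"
```

```text
the job is handed in; nothing more can be done
None
```

The job is handed in at 21 s: the hub is flush in the pulley, and the shaft is keyed and fully home, still gripped and pressed down with about 14 N at the wrist (roughly 17 N on the hub with the shaft's weight).

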